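Roll a bare kart rim up the loading ramp onto the roller stand

TASK

The bare gold wheel rim is parked on the landing at the foot of the roller stand. With your fingertips behind it, push it slowly and steadily up the ramp, keeping them against it so that it never runs away or rolls back, until it drops over the support roller and comes to rest against the raised stop roller, ready for its run-out check. Do not pinch or lift the rim, leave the mallet, the wheel hub and the grease jar alone, and finish with the hand clear.

Things in the scene. Friction and masses are not known exactly. Their poses are not given: they have to be found in the camera images.
- stand: Fixed roller stand for bare rims, 485 mm long (x -210 to +275 mm), 140 mm wide, blue side guides 128 mm apart inside. Origin on the bench top, mid-width; z up, x uphill from landing to rollers, y along the rollers. Ramp foot at x -90 mm, ramp top at x +80. Guides rise 22 mm above landing and ramp; the blue cheeks at x +65 to +215 rise to 88 mm. Place and yaw vary from run to run.
- landing (a point): Middle of the level landing, on its upper surface, 6 mm above the bench, at x -145, y 0 on the stand (same axes as the stand). Level from a rubber lip, 8 mm high, at x -200 mm to the ramp's foot at x -90. The parked rim's centre is 70 mm above this surface.
- ramp: Fixed aluminium ramp deck of the stand, 172 mm long, 128 mm wide, rising at 9 degrees. Origin at its foot, on the upper surface, mid-width; x runs uphill along the surface, z normal to it, y across. Its upper end meets the top of the support roller.
- support_roller: Freely turning steel roller, 25 mm diameter, 126 mm long, at the top of the ramp: axis at x +90, z 22 mm on the stand. Origin mid-axis; its y axis is the roller's axis. A rim's centre passes over it 104 mm above the bench; pushed just past, it drops 5 mm into the dip beyond and rolls on to the stop roller by itself.
- stop_roller: The raised stop: freely turning steel roller, 25 mm diameter, 126 mm long, axis at x +195, z 67 mm on the stand. Origin mid-axis; its y axis is the roller's axis. Behind it a dial indicator stands on a post at x +252 mm, up to 172 mm above the bench.
- rim_seat (a point): Point fixed to the stand (same axes) where the rim's centre is when it rests against the stop roller: x +119, y 0, z 99 mm on the stand.
- rim: Loose bare kart rim, polished gold metal, slick on the polished deck (friction about 0.2, so grippy fingertips may slide it rather than roll it), 0.5 to 0.9 kg: a spool lying on its side, axle (its own y) along the rollers. End flanges of 140 mm diameter, 53 to 60 mm either side of the middle (120 mm overall), barrel of 110 to 127 mm between. Origin at its centre. Starts 14 to 68 mm short of the ramp's foot. Let go on the ramp it rolls back.
- mallet: Bystander: soft-faced mallet lying on the bench, 255 mm long, head 114 mm wide and 40 mm high, on the side of the stand away from the robot. Origin on the bench under the shaft, 45 mm from the head's axis (head towards its own +x).
- hub: Bystander: aluminium wheel hub standing on its flange, 96 mm diameter, 58 mm high, beside the stand. Origin at the centre of its underside.
- grease_jar: Bystander: white jar with a red lid, 64 mm diameter, 75 mm high, beside the stand. Origin at the centre of its underside.
There are look-alikes about, which are no part of the job. Of the things like the rim, leave any that is red; of the rest the larger one is meant.

How it is judged:
By the outcome, as a careful person would: the job done as asked, in the order asked, and still so for the second after the job is handed in, with the robot touching nothing.
It also fails if it takes over 45 s, if anything falls off the work surface, if the arm or the gripper's body presses on something with over 40 N, if the wrist force passes 120 N, or if a joint passes its speed limit or range.

ROBOT

A 7-joint arm with a two-finger parallel gripper is mounted at the origin on the work surface. World frame = base frame: x ahead of the robot, y to its left, z up, the work surface at z = 0. Lengths are in m, angles in rad, forces in N, time in s.
With the tool pointing down it reaches from about 0.4 to 0.875 m from the base axis. Payload 19.3 kg.
Tool frame: the origin (TCP) lies midway between the tips of the shut fingers; the grasp point (between the pads) lies 19 mm behind it (bot.pinch_z is the distance from the TCP to the grasp point, in m); z points along the fingers, y is the line along which they close (so a half turn about z gives the same grasp; the last joint's range is limited). The gripper opens to 85 mm and grips with 20 to 120 N. Pads are 22 mm wide; open, the fingers measure 114 mm over their backs; the gripper's body (76 mm by 85 mm) begins 54 mm behind the grasp point. The pads swing forward as they close: fully open they stand 13 mm farther back than shut.
Start: joints at [1.228, 0.521, -0.036, 1.599, 0.021, 1.021, -0.113], TCP at [0.168, -0.602, 0.231] pointing down, gripper open.
Joint ranges: [-2.91, 2.91], [-0.3, 2.13], [-1.5, 1.42], [0.17, 2.43], [-1.26, 4.41], [0.16, 1.93], [-2.52, 2.52]. Speed limits (rad/s): [1.89, 1.89, 2.39, 2.39, 3.01, 3.01, 3.01].

INTERFACE

Orientations are given as [roll, pitch, yaw] about the fixed x, y, z axes, in that order (R = Rz(yaw) Ry(pitch) Rx(roll)).
In Python, from workcell import observe, viewer, bot gives the robot as it stands. The module is installed in compiled form; this text tells all that it offers.
- The arm moves only by the tool play_rows, never from a script. Its argument "motion" is a list of rows, each a list of 7 numbers: the shift along the tool's x, y, z in cm, then the turn, a rotation vector about the tool's x, y, z in rad, then the opening, from -1 (shut) to 1 (fully open), so that 0 is half open. A call has exactly 5 rows; each row is the pose to reach, as a shift and turn from the pose commanded when the call began, along the tool's axes at that moment; what a row does not reach only later rows make up. A row lasts 1/10 s, in which the tool goes at most 50 mm and 8.59 degrees, less where a joint would pass 70% of its speed; a pose out of reach is approached as far as the arm can. A call with a gripper value outside its range is refused whole. The fingers move at their own pace and stop on an object; "squeeze" is the grip in N (left out, the last holds). Time passes only in rows, so rows that repeat a pose let the fingers close, or fill a call up. It gives the time, the measured TCP pose, the force, the opening and the grip force at its end, in the units of the state.
- observe(): the state, without advancing time (a new reading comes with each control period).
- viewer.grab_frame(name): name is "side" or "top" or "wrist"; returns (picture, depth): 480x640x3 uint8, red, green, blue; 480x640 float32, m along the optical axis (not along the pixel's ray), 0 where there is no reading.
- viewer.camera_info(name): a dict with "fx", "fy", "cx", "cy" (pixels), "R" (3x3) and "t" (3): a world point X has camera coordinates R X + t. Camera axes: x right, y down, z forward; pixel columns grow to the right and rows downward; lengths in m; the calibration is good to about 2 mm. A picture is of the moment at which its call begins: read the wrist's pose just before it. camera_info takes no time and is no camera call; for the wrist camera it gives the pose at the moment of the call.
- bot.job_done(): hands the job in; it is judged then, once.
The state is a dict: "clock": time; "qpos": joint angles; "qd": joint speeds; "joint_efforts": joint torques, N m; "position": TCP position; "tool_rot": TCP orientation; "force": force on the tool from outside, world axes, zero at the start; "moment": the same for the moment, N m; "grip_width": finger opening in m; "finger_force": force on a finger pad.
Only numpy, scipy, OpenCV 4.12 (cv2) and the standard library are available. Lean on these libraries where they do the work, as an engineer would, in place of code of your own. Each camera call takes 0.05 s, during which the arm holds its last target. There are 200 camera calls.

## Working session

There is one attempt and no reset: what is moved stays moved. The work goes in short steps, Python scripts to look and compute and a tool call to move; the robot and the scene stay as the last step left them, time stands still between calls to the robot, and variables do not carry over. Pictures are saved under pics/ and viewed, at most 10 in all, crops included, and the job is handed in when it is done.

Besides the shell and the picture viewer there is one more tool, called after ">>>" as a command line: name --pt "numbers of a row" for each row, then --argument value for the rest. play_rows: Moves the arm, as the interface text tells. Its arguments: {"type":"object","properties":{"motion":{"type":"array"},"squeeze":{"type":"number"}},"required":["motion"]}

```bash
mkdir -p pics
cat > h.py <<'E'
import numpy as np, cv2
from workcell import observe, viewer, bot
def cam(n):
    c=viewer.camera_info(n); im,d=viewer.grab_frame(n); return im,d,c
def pts(d,c):
    v,u=np.mgrid[:480,:640]
    P=np.stack([(u-c['cx'])/c['fx']*d,(v-c['cy'])/c['fy']*d,d],-1)
    return (P-np.array(c['t']))@np.array(c['R'])
def save(im,f): cv2.imwrite('pics/'+f,im[...,::-1])
E
python3 - <<'E'
from h import *
s=observe(); print({k:np.round(v,3).tolist() for k,v in s.items()})
a=cam('top'); save(a[0],'top1.png'); b=cam('side'); save(b[0],'side1.png')
np.savez('f1.npz',tp=pts(a[1],a[2]),sp=pts(b[1],b[2]),ti=a[0],si=b[0],td=a[1],sd=b[1])
for c in(a[2],b[2]): print(np.round(-np.array(c['R']).T@np.array(c['t']),3),np.round(c['R'],2).tolist())
E
```

```text
{'clock': 0.0, 'qpos': [1.228, 0.522, -0.036, 1.6, 0.021, 1.021, -0.113], 'qd': [-0.001, -0.0, 0.003, -0.0, -0.001, 0.0, -0.001], 'joint_efforts': [-0.0, -92.711, 1.98, -36.994, 0.018, 0.008, 0.0], 'position': [0.168, -0.602, 0.231], 'tool_rot': [-3.14, 0.0, 0.273], 'force': [0.092, 0.562, -0.296], 'moment': [-0.029, -0.017, 0.096], 'finger_force': 0.0, 'grip_width': 0.086}
[ 0.528 -0.028  1.188] [[0.02, -1.0, 0.03], [-1.0, -0.02, -0.07], [0.07, -0.03, -1.0]]
[ 0.214 -0.484  0.679] [[0.75, -0.67, -0.02], [-0.48, -0.52, -0.7], [0.46, 0.53, -0.71]]
```

View pics/top1.png

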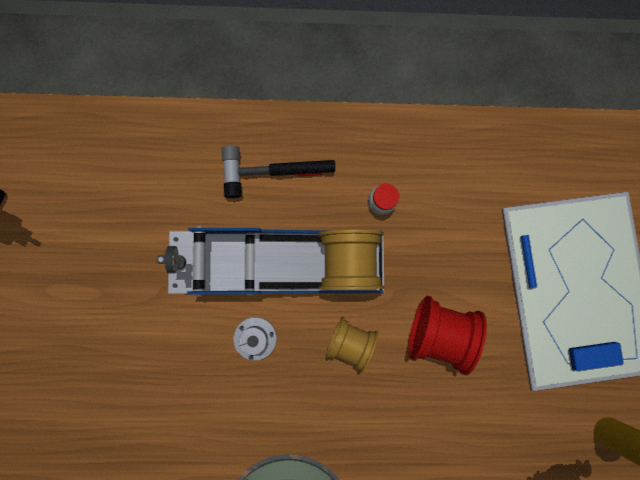

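View pics/side1.png

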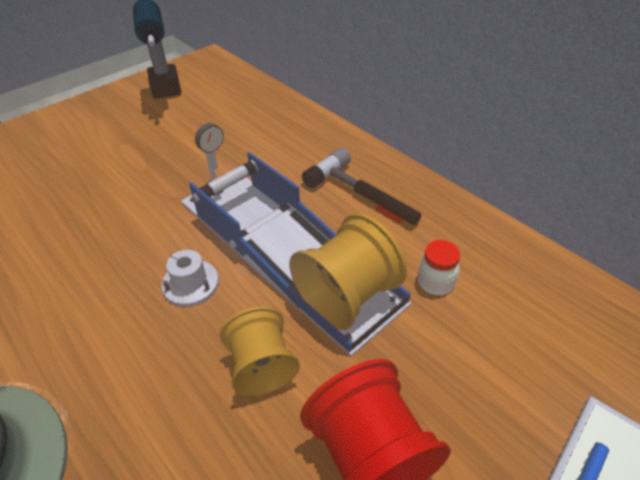

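Top view: the stand runs left (uphill, dial at col 172) to right (lip at col 383), with the rim at cols 321–383, row 260. The small gold rim at (352,345), the red one at (447,335), the hub at (255,340), the jar at (384,200) and the mallet at (232,170) are all off the stand. Next I measure the stand and the rim.

Run:
```python
from h import *
f=np.load('f1.npz'); P=f['tp']; im=f['ti']; hsv=cv2.cvtColor(im,cv2.COLOR_RGB2HSV)
H,S,V=[hsv[...,i].astype(int) for i in range(3)]
box=np.zeros(H.shape,bool); box[215:305,150:395]=1
ok=box&(f['td']>0)
blue=ok&(H>100)&(H<125)&(S>120)&(V>40)
p=P[blue]; print('blue n',len(p),'z',np.percentile(p[:,2],[1,50,99]))
# rollers/cheek: direction from two guide lines
for nm,sel in(('far',p[p[:,0]>np.median(p[:,0])]),('near',p[p[:,0]<=np.median(p[:,0])])):
    l=cv2.fitLine(sel[:,:2].astype(np.float32),cv2.DIST_HUBER,0,.01,.01).ravel(); l=l*np.sign(l[1])
    print(nm,np.round(l,4),'yaw',np.degrees(np.arctan2(l[1],l[0])),'y range',np.percentile(sel[:,1],[0,1,99,100]),'xmed',np.median(sel[:,0]))
gold=ok&(H>15)&(H<30)&(S>110)&(P[...,2]>.05)
cv2.imwrite('pics/m.png',(blue*120+gold*255).astype(np.uint8))
g=P[gold]; print('gold',len(g),g.min(0),g.max(0))
print('rim top pts median',np.median(g[g[:,2]>np.percentile(g[:,2],90)],0), np.percentile(g[:,2],[50,90,99]))
r=cv2.minAreaRect(g[:,:2].astype(np.float32)); print('rect',r)
# rows along stand centre: height profile
c=260
for u in range(165,325,4): print(u,np.round(P[c+1,u],3).tolist(),end=' ')
for nm,(r0,r1,c0,c1) in {'hub':(318,360,233,278),'jar':(183,218,368,402),'small':(315,372,322,380)}.items():
    q=P[r0:r1,c0:c1].reshape(-1,3); q=q[q[:,2]>.03]; print('\n',nm,q.min(0).round(3),q.max(0).round(3))
```

```text
blue n 835 z [0.02480779 0.07430507 0.0922186 ]
far [-0.0188  0.9998 -0.635  -0.0689] yaw 91.07605 y range [-0.20026015 -0.19538486  0.21461717  0.21850177] xmed 0.6348863338817216
near [-0.0118  0.9999 -0.5022 -0.0964] yaw 90.67725 y range [-0.19977283 -0.18171628  0.21157506  0.21497306] xmed 0.5031020899530434
gold 3213 [ 0.51153096 -0.19443158  0.06902798] [ 0.63352456 -0.0562829   0.1492375 ]
rim top pts median [ 0.60934884 -0.12476744  0.14149223] [0.12727721 0.1390327  0.14614711]
rect ((0.5727020502090454, -0.12502357363700867), (0.11967203766107559, 0.13632245361804962), 1.3219692707061768)
165 [0.562, 0.243, 0.172] 169 [0.562, 0.236, 0.17] 173 [0.562, 0.229, 0.165] 177 [0.563, 0.228, 0.137] 181 [0.565, 0.233, 0.085] 185 [0.568, 0.239, 0.019] 189 [0.568, 0.233, 0.006] 193 [0.568, 0.225, 0.004] 197 [0.566, 0.2, 0.081] 201 [0.566, 0.192, 0.08] 205 [0.567, 0.186, 0.068] 209 [0.569, 0.189, 0.002] 213 [0.569, 0.18, 0.006] 217 [0.569, 0.171, 0.006] 221 [0.569, 0.162, 0.005] 225 [0.569, 0.152, 0.008] 229 [0.57, 0.144, 0.005] 233 [0.57, 0.135, 0.005] 237 [0.57, 0.126, 0.005] 241 [0.57, 0.117, 0.008] 245 [0.57, 0.108, 0.007] 249 [0.569, 0.096, 0.033] 253 [0.57, 0.087, 0.035] 257 [0.57, 0.079, 0.03] 261 [0.57, 0.07, 0.03] 265 [0.57, 0.061, 0.03] 269 [0.57, 0.052, 0.03] 273 [0.571, 0.044, 0.026] 277 [0.571, 0.035, 0.023] 281 [0.571, 0.026, 0.026] 285 [0.571, 0.017, 0.019] 289 [0.571, 0.008, 0.026] 293 [0.572, -0.001, 0.021] 297 [0.572, -0.01, 0.019] 301 [0.572, -0.019, 0.015] 305 [0.572, -0.028, 0.017] 309 [0.573, -0.037, 0.011] 313 [0.573, -0.046, 0.012] 317 [0.573, -0.055, 0.012] 321 [0.573, -0.064, 0.013] 
 hub [ 0.356 -0.028  0.03 ] [0.528 0.114 1.188]

 jar [ 0.528 -0.23   0.03 ] [ 0.741 -0.028  1.188]

 small [ 0.335 -0.187  0.03 ] [ 0.528 -0.028  1.188]
```

Create go.py:
```python
import sys
from h import *
from scipy.spatial.transform import Rotation as R
# target: x y z yaw tilt -> tool-frame shift (cm) and rotvec
x,y,z,yaw,tilt=map(float,sys.argv[1:6]); s=observe()
A=R.from_euler('xyz',s['tool_rot']); B=R.from_euler('xyz',[np.pi,0,yaw])*R.from_rotvec([0,tilt,0])
print('t',s['clock'],'pos',np.round(s['position'],4),'F',np.round(s['force'],1),'q',np.round(s['qpos'],2),'w',round(s['grip_width'],3))
print('shift cm',np.round(100*A.inv().apply(np.array([x,y,z])-s['position']),2),'turn',np.round((A.inv()*B).as_rotvec(),3))
```

```text
(no output)
```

>>> play_rows --pt "3.5 -1.8 -0.6 0 0 -0.12 0" --pt "7.5 -3.8 -1.2 0 0 -0.24 0" --pt "11.5 -5.9 -1.8 0 0 -0.36 0" --pt "15.5 -7.9 -2.4 0 0 -0.48 0" --pt "19.5 -9.9 -3 0 0 -0.6 0"

```text
clock: 0.6
position: [0.3305, -0.4525, 0.2614]
tool_rot: [-3.141, 0.0, 0.878]
force: [0.9, 0.1, -0.2]
grip_width: 0.0425
finger_force: 0.0
```

```bash
python3 go.py 0.571 -0.235 0.25 1.59 0.17
```

```text
t 0.6 pos [ 0.3305 -0.4525  0.2614] F [ 0.9  0.1 -0.2] q [ 1.01  0.39 -0.23  1.73  0.1   1.03  0.05] w 0.042
shift cm [32.1   4.61  1.14] turn [ 0.06   0.163 -0.711]
```

>>> play_rows --pt "3.5 0.5 0 0.01 0.02 -0.1 0" --pt "7.5 1.1 0 0.02 0.04 -0.2 0" --pt "11.5 1.7 0 0.02 0.06 -0.3 0" --pt "15.5 2.3 0 0.03 0.08 -0.4 0" --pt "19.5 2.9 0 0.04 0.1 -0.5 0"

```text
clock: 1.1
position: [0.4779, -0.3221, 0.2612]
tool_rot: [-3.127, -0.107, 1.376]
force: [0.8, -0.7, -0.5]
grip_width: 0.0428
finger_force: 0.0
```

```bash
python3 go.py 0.571 -0.235 0.22 1.59 0.17
```

```text
t 1.1 pos [ 0.4779 -0.3221  0.2612] F [ 0.8 -0.7 -0.5] q [ 0.84  0.47 -0.41  1.64  0.09  1.11  0.22] w 0.043
shift cm [9.85 7.53 5.09] turn [ 0.015  0.062 -0.212]
```

>>> play_rows --pt "2.5 1.9 0.8 0 0.02 -0.06 0" --pt "5.0 3.8 1.8 0.01 0.03 -0.12 0" --pt "7.5 5.7 3.0 0.01 0.05 -0.17 0" --pt "9.85 7.5 4.2 0.015 0.062 -0.212 0" --pt "9.85 7.5 5.1 0.015 0.062 -0.212 0"

```text
clock: 1.6
position: [0.5725, -0.2329, 0.2186]
tool_rot: [3.141, -0.172, 1.591]
force: [-0.3, -0.1, -0.6]
grip_width: 0.0425
finger_force: 0.0
```

```bash
python3 go.py 0.571 -0.235 0.074 1.59 0.17
python3 - <<'E'
from h import *
a=cam('top'); b=cam('side'); save(np.hstack([a[0][200:320,150:450],b[0][100:220+0,200:500]]) if 0 else np.vstack([cv2.resize(a[0][190:330,150:450],(600,280)),b[0][130:400,20:620][:280]]),'chk1.png')
E
```

```text
t 1.6 pos [ 0.5725 -0.2329  0.2186] F [-0.3 -0.1 -0.6] q [ 0.69  0.6  -0.49  1.55  0.12  1.09  0.24] w 0.042
shift cm [-2.68 -0.16 14.21] turn [ 0.001 -0.002  0.001]
```

View pics/chk1.png

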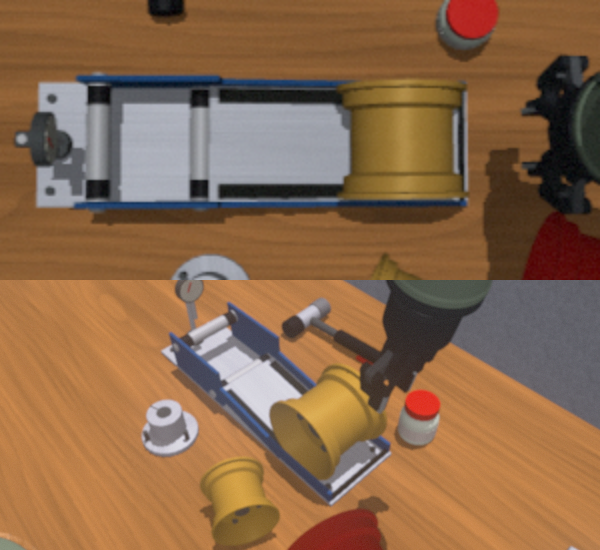

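The hand sits straight behind the rim (top crop: fingers at about (530,140), rim back at col 467), clear of the red rim and the jar. Now I descend.

>>> play_rows --pt "-0.6 -0.05 3 0 0 0 0" --pt "-1.2 -0.1 6 0 0 0 0" --pt "-1.8 -0.15 9 0 0 0 0" --pt "-2.3 -0.15 12 0 0 0 0" --pt "-2.7 -0.15 14.2 0 0 0 0"

```text
clock: 2.2
position: [0.5676, -0.2404, 0.0738]
tool_rot: [-3.141, -0.169, 1.583]
force: [0.7, -0.4, 0.2]
grip_width: 0.0425
finger_force: 0.0
```

```bash
python3 go.py 0.570 -0.20 0.075 1.59 0.17
python3 - <<'E'
from h import *
b=cam('side'); save(cv2.resize(b[0][180:400,230:500],(810-10,600)),'chk2.png')
E
```

```text
t 2.2 pos [ 0.5676 -0.2404  0.0738] F [ 0.7 -0.4  0.2] q [ 0.67  0.77 -0.44  1.65  0.19  0.83  0.22] w 0.042
shift cm [4.   0.29 0.57] turn [ 0.     0.001 -0.006]
```

View pics/chk2.png

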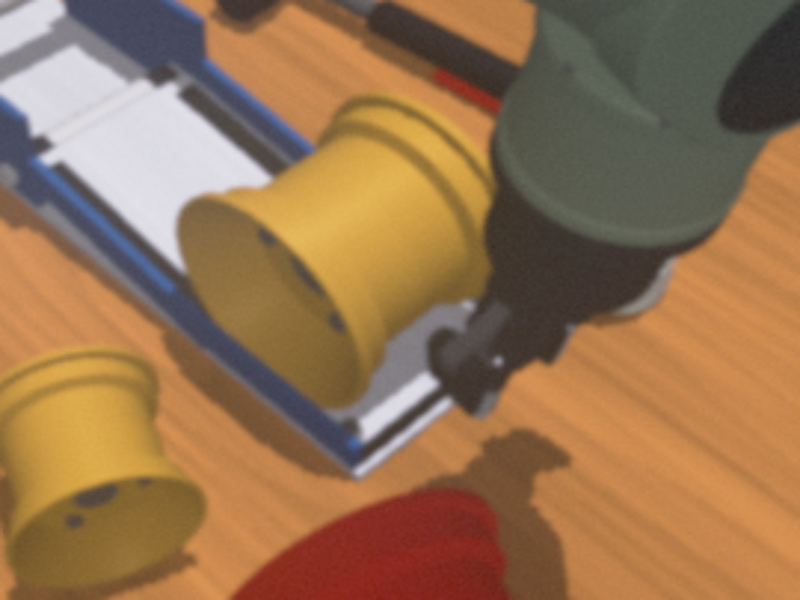

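>>> play_rows --pt "0.8 0.1 0.1 0 0 0 0" --pt "1.6 0.15 0.2 0 0 0 0" --pt "2.4 0.2 0.35 0 0 0 0" --pt "2.8 0.25 0.4 0 0 0 0" --pt "3.1 0.25 0.45 0 0 0 0"

```text
clock: 2.75
position: [0.5713, -0.2073, 0.077]
tool_rot: [3.14, -0.169, 1.587]
force: [-0.1, 0.2, 0.2]
grip_width: 0.0428
finger_force: 0.0
```

>>> play_rows --pt "0.2 0 0.03 0 0 0 0" --pt "0.4 0 0.07 0 0 0 0" --pt "0.6 0 0.1 0 0 0 0" --pt "0.8 0 0.13 0 0 0 0" --pt "1.0 0 0.17 0 0 0 0"

```text
clock: 3.25
position: [0.5707, -0.1976, 0.0762]
tool_rot: [3.141, -0.169, 1.586]
force: [0.2, -1.1, -1.1]
grip_width: 0.043
finger_force: 0.0
```

```bash
cat > rim.py <<'E'
from h import *
def rim():
    im,d,c=cam('top'); P=pts(d,c); h=cv2.cvtColor(im,cv2.COLOR_RGB2HSV)
    m=(h[...,0]>15)&(h[...,0]<30)&(h[...,1]>110)&(P[...,2]>.05)&(P[...,0]>.49)&(P[...,0]<.65)&(d>0)
    g=P[m]; r=cv2.minAreaRect(g[:,:2].astype(np.float32))
    print('gold n',len(g),'y',np.percentile(g[:,1],[1,99]).round(4),'x',np.percentile(g[:,0],[1,99]).round(4),'ztop',np.percentile(g[:,2],99).round(4),'ang',round(r[2],1)); return im
if __name__=='__main__': rim()
E
python3 rim.py; python3 go.py 0.570 -0.20 0.075 1.59 0.17
```

```text
gold n 3253 y [-0.191  -0.0639] x [0.5128 0.6315] ztop 0.1486 ang 85.0
t 3.3 pos [ 0.5707 -0.1971  0.0762] F [ 0.2  0.4 -0.3] q [ 0.61  0.75 -0.44  1.7   0.19  0.8   0.16] w 0.043
shift cm [-0.3  -0.08  0.07] turn [ 0.001  0.    -0.004]
```

>>> play_rows --pt "0.3 0 0.05 0 0 0 0" --pt "0.6 0 0.1 0 0 0 0" --pt "0.9 0 0.15 0 0 0 0" --pt "1.2 0 0.2 0 0 0 0" --pt "1.5 0 0.25 0 0 0 0"

```text
clock: 3.8
position: [0.5705, -0.1822, 0.0763]
tool_rot: [3.141, -0.169, 1.586]
force: [-0.8, 0.1, -0.6]
grip_width: 0.0428
finger_force: 0.0
```

```bash
python3 rim.py; python3 go.py 0.570 -0.165 0.077 1.59 0.17
```

```text
gold n 3231 y [-0.173  -0.0503] x [0.5127 0.6312] ztop 0.148 ang 85.0
t 3.85 pos [ 0.5705 -0.1816  0.0763] F [0.4 0.7 0.8] q [ 0.59  0.74 -0.44  1.72  0.19  0.79  0.13] w 0.043
shift cm [ 1.65 -0.03  0.21] turn [ 0.001  0.    -0.003]
```

>>> play_rows --pt "0.3 0 0.05 0 0 0 0" --pt "0.6 0 0.1 0 0 0 0" --pt "0.9 0 0.15 0 0 0 0" --pt "1.2 0 0.2 0 0 0 0" --pt "1.5 0 0.24 0 0 0 0"

```text
clock: 4.35
position: [0.5702, -0.167, 0.0764]
tool_rot: [3.141, -0.169, 1.586]
force: [0.2, 0.1, 0.5]
grip_width: 0.0425
finger_force: 0.0
```

>>> play_rows --pt "0.3 0 0 0 0 0 0" --pt "0.6 0 0 0 0 0 0" --pt "0.9 0 0.01 0 0 0 0" --pt "1.2 0 0.01 0 0 0 0" --pt "1.5 0 0.02 0 0 0 0"

```text
clock: 4.85
position: [0.57, -0.1525, 0.0788]
tool_rot: [3.141, -0.169, 1.586]
force: [0.6, -2.8, 0.5]
grip_width: 0.0428
finger_force: 1.0
```

>>> play_rows --pt "0.3 0 0 0 0 0 0" --pt "0.6 0 0 0 0 0 0" --pt "0.9 0 0.01 0 0 0 0" --pt "1.2 0 0.01 0 0 0 0" --pt "1.5 0 0.02 0 0 0 0"

```text
clock: 5.35
position: [0.5698, -0.1375, 0.0812]
tool_rot: [3.141, -0.169, 1.586]
force: [-0.0, -2.2, 1.2]
grip_width: 0.0427
finger_force: 1.2
```

```bash
python3 rim.py; python3 go.py 0.570 -0.12 0.085 1.59 0.17;  python3 - <<'E'
from h import *
b=cam('side'); save(cv2.resize(b[0][150:370,200:470],(800,600)),'chk3.png')
E
```

```text
gold n 3265 y [-0.1342 -0.0101] x [0.5132 0.632 ] ztop 0.1517 ang 86.4
t 5.4 pos [ 0.5699 -0.1368  0.0812] F [0.7 0.4 0.4] q [ 0.53  0.72 -0.45  1.76  0.18  0.76  0.06] w 0.043
shift cm [ 1.72  0.04 -0.09] turn [ 0.001  0.    -0.003]
```

View pics/chk3.png

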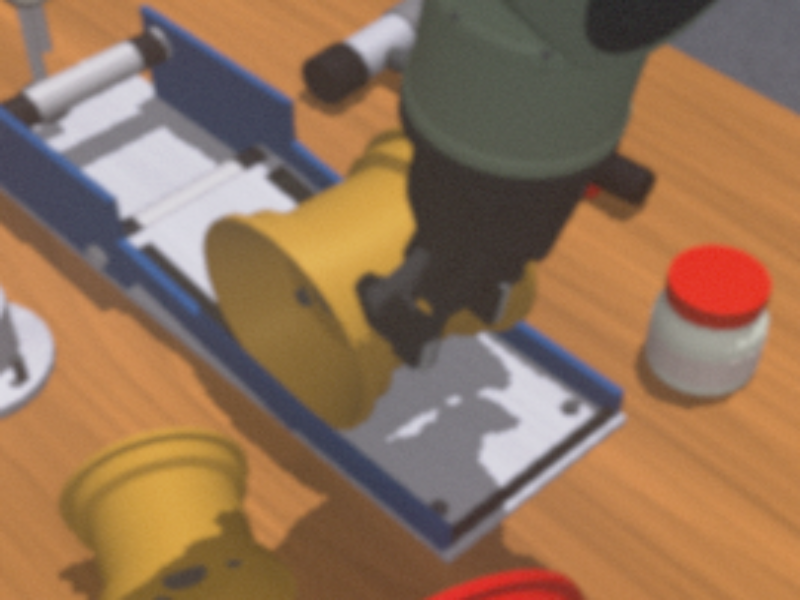

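Contact is held: the fingers are on the barrel at about (400,320) and the rim is on the ramp, upright between the guides. I keep pushing along the slope.

>>> play_rows --pt "0.35 0 0 0 0 0 0" --pt "0.7 0 0 0 0 0 0" --pt "1.05 0 0.01 0 0 0 0" --pt "1.4 0 0.01 0 0 0 0" --pt "1.75 0 0.02 0 0 0 0"

```text
clock: 5.95
position: [0.5696, -0.1201, 0.084]
tool_rot: [3.141, -0.169, 1.586]
force: [0.3, -1.9, 1.6]
grip_width: 0.043
finger_force: 1.2
```

>>> play_rows --pt "0.35 0 0 0 0 0 0" --pt "0.7 0 0 0 0 0 0" --pt "1.05 0 0.01 0 0 0 0" --pt "1.4 0 0.01 0 0 0 0" --pt "1.75 0 0.02 0 0 0 0"

```text
clock: 6.45
position: [0.5692, -0.1029, 0.0866]
tool_rot: [3.141, -0.169, 1.586]
force: [0.1, -2.5, 1.6]
grip_width: 0.0427
finger_force: 1.2
```

>>> play_rows --pt "0.35 0 0 0 0 0 0" --pt "0.7 0 0 0 0 0 0" --pt "1.05 0 0.01 0 0 0 0" --pt "1.4 0 0.01 0 0 0 0" --pt "1.75 0 0.02 0 0 0 0"

```text
clock: 6.95
position: [0.569, -0.0855, 0.0894]
tool_rot: [3.141, -0.169, 1.586]
force: [-0.1, -2.1, 1.2]
grip_width: 0.0428
finger_force: 1.3
```

```bash
python3 rim.py; python3 go.py 0.568 0 0.105 1.59 0.17
```

```text
gold n 3318 y [-0.0826  0.0397] x [0.5137 0.6323] ztop 0.1587 ang 87.8
t 7.0 pos [ 0.569  -0.0848  0.0895] F [0.1 0.8 0.7] q [ 0.45  0.69 -0.45  1.8   0.17  0.73 -0.02] w 0.043
shift cm [ 8.62  0.03 -0.09] turn [ 0.001  0.    -0.003]
```

>>> play_rows --pt "0.35 0 0 0 0 0 0" --pt "0.7 0 0 0 0 0 0" --pt "1.05 0 0.01 0 0 0 0" --pt "1.4 0 0.01 0 0 0 0" --pt "1.75 0 0.02 0 0 0 0"

```text
clock: 7.5
position: [0.5687, -0.0683, 0.0922]
tool_rot: [3.141, -0.169, 1.586]
force: [0.1, -2.1, 1.8]
grip_width: 0.0424
finger_force: 1.2
```

>>> play_rows --pt "0.35 0 0 0 0 0 0" --pt "0.7 0 0 0 0 0 0" --pt "1.05 0 0.01 0 0 0 0" --pt "1.4 0 0.01 0 0 0 0" --pt "1.75 0 0.02 0 0 0 0"

```text
clock: 8.0
position: [0.5663, -0.0574, 0.094]
tool_rot: [-3.137, -0.163, 1.581]
force: [-16.4, -44.6, 9.2]
grip_width: 0.0426
finger_force: 23.5
```

>>> play_rows --pt "0.35 0 0 0 0 0 0" --pt "0.7 0 0 0 0 0 0" --pt "1.05 0 0.01 0 0 0 0" --pt "1.4 0 0.01 0 0 0 0" --pt "1.75 0 0.02 0 0 0 0"

```text
clock: 8.5
position: [0.5674, -0.0406, 0.0972]
tool_rot: [-3.14, -0.164, 1.578]
force: [0.5, 2.0, -0.7]
grip_width: 0.0427
finger_force: 0.2
```

>>> play_rows --pt "0.35 0 0 0 0 0 0" --pt "0.7 0 0 0 0 0 0" --pt "1.05 0 0.01 0 0 0 0" --pt "1.4 0 0.01 0 0 0 0" --pt "1.75 0 0.02 0 0 0 0"

```text
clock: 9.0
position: [0.568, -0.0161, 0.1004]
tool_rot: [3.141, -0.169, 1.587]
force: [1.5, -2.6, 1.2]
grip_width: 0.0426
finger_force: 1.3
```

```bash
python3 rim.py; python3 go.py 0.567 0.03 0.105 1.59 0.17
```

```text
gold n 3175 y [-0.0105  0.1072] x [0.5111 0.6299] ztop 0.1707 ang 86.1
t 9.05 pos [ 0.568  -0.0155  0.1005] F [0.5 1.1 0.8] q [ 0.34  0.65 -0.46  1.83  0.16  0.71 -0.13] w 0.043
shift cm [ 4.56 -0.02  0.33] turn [ 0.001  0.    -0.003]
```

The rim's flange snagged briefly where the cheeks begin, then slipped free. It is in contact again at 1.3 N. I'll go on in single calls and watch the force.

>>> play_rows --pt "0.25 0 0 0 0 0 0" --pt "0.5 0 0 0 0 0 0" --pt "0.75 0 0.01 0 0 0 0" --pt "1.0 0 0.01 0 0 0 0" --pt "1.25 0 0.02 0 0 0 0"

```text
clock: 9.55
position: [0.5678, -0.0042, 0.1023]
tool_rot: [3.141, -0.169, 1.586]
force: [0.3, -1.9, 0.9]
grip_width: 0.043
finger_force: 1.3
```

```bash
python3 - <<'E'
from rim import *
im=rim(); b=cam('side'); save(np.vstack([cv2.resize(im[210:310,150:390],(720,300)),cv2.resize(b[0][140:280,170:506],(720,300))]),'chk4.png')
E
python3 go.py 0.567 0.03 0.105 1.59 0.17
```

```text
gold n 3041 y [0.0039 0.1188] x [0.5113 0.6296] ztop 0.1715 ang 86.5
t 9.65 pos [ 0.5677 -0.0038  0.1023] F [ 0.5 -0.8 -0.2] q [ 0.32  0.65 -0.46  1.83  0.15  0.71 -0.15] w 0.043
shift cm [ 3.38 -0.02  0.31] turn [ 0.001  0.    -0.003]
```

View pics/chk4.png

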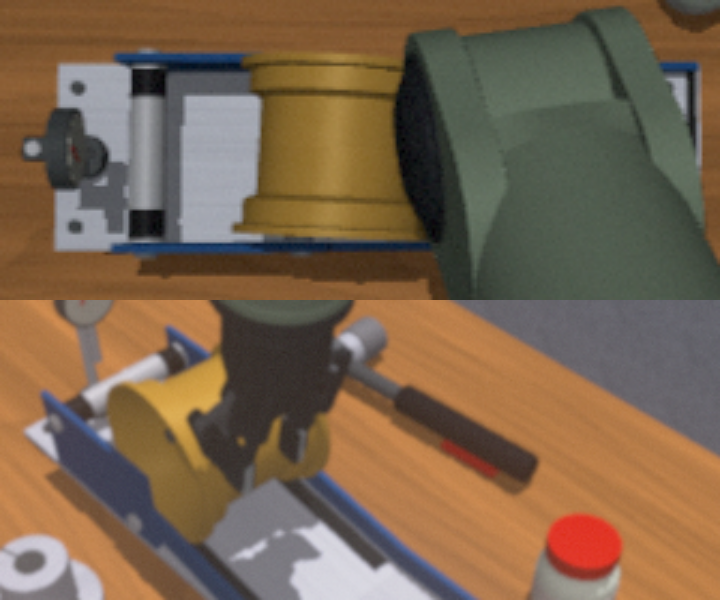

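The rim is nearly over the support roller, skewed about 3° with the near flange ahead (236 against 247 px). I turn the hand slightly to straighten it while pushing on.

>>> play_rows --pt "0.25 0 0 0 0 -0.02 0" --pt "0.5 0 0 0 0 -0.04 0" --pt "0.75 0 0.01 0 0 -0.06 0" --pt "1.0 0 0.02 0 0 -0.06 0" --pt "1.25 0 0.03 0 0 -0.06 0"

```text
clock: 10.15
position: [0.5675, 0.0082, 0.1041]
tool_rot: [3.131, -0.169, 1.647]
force: [0.7, -2.1, 0.4]
grip_width: 0.0426
finger_force: 0.8
```

```bash
cat >> rim.py <<'E'
def skew():
    im,d,c=cam('top'); P=pts(d,c); h=cv2.cvtColor(im,cv2.COLOR_RGB2HSV)
    m=(h[...,0]>15)&(h[...,0]<30)&(h[...,1]>110)&(P[...,2]>.05)&(P[...,0]>.49)&(P[...,0]<.65)&(d>0)
    g=P[m]; a=g[g[:,0]<.521]; b=g[g[:,0]>.621]
    print('front edge near',np.percentile(a[:,1],98).round(4),'far',np.percentile(b[:,1],98).round(4),'top z',np.percentile(g[:,2],99).round(4)); return im
E
python3 -c "
from rim import *
skew()"; python3 go.py 0.567 0.03 0.105 1.59 0.17
```

```text
front edge near 0.1355 far 0.1366 top z 0.1739
t 10.2 pos [0.5675 0.0088 0.1042] F [-0.5  0.4 -0.1] q [ 0.31  0.65 -0.47  1.84  0.17  0.71 -0.13] w 0.043
shift cm [2.1  0.11 0.28] turn [0.001 0.    0.056]
```

>>> play_rows --pt "0.25 0 0.02 0 0 0.02 0" --pt "0.5 0 0.04 0 0 0.04 0" --pt "0.75 0 0.07 0 0 0.05 0" --pt "1.0 0 0.1 0 0 0.05 0" --pt "1.25 0 0.14 0 0 0.05 0"

```text
clock: 10.7
position: [0.5666, 0.0209, 0.1048]
tool_rot: [3.139, -0.169, 1.597]
force: [0.4, -0.9, 0.5]
grip_width: 0.0429
finger_force: 0.6
```

```bash
python3 -c "
from rim import *
skew()"; python3 go.py 0.567 0.03 0.105 1.59 0.17
```

```text
front edge near 0.1467 far 0.1497 top z 0.1753
t 10.75 pos [0.5665 0.0214 0.1048] F [-0.1  1.3  0.1] q [ 0.28  0.64 -0.46  1.84  0.15  0.7  -0.19] w 0.043
shift cm [0.85 0.07 0.13] turn [0.001 0.    0.007]
```

>>> play_rows --pt "0.2 0 0.03 0 0 0 0" --pt "0.4 0 0.07 0 0 0 0" --pt "0.6 0 0.1 0 0 0 0" --pt "0.8 0 0.14 0 0 0 0" --pt "1.0 0 0.17 0 0 0 0"

```text
clock: 11.25
position: [0.5663, 0.0309, 0.1048]
tool_rot: [3.14, -0.169, 1.596]
force: [-0.6, 0.7, -0.6]
grip_width: 0.0422
finger_force: 0.0
```

```bash
python3 -c "
from rim import *
skew()"; python3 go.py 0.567 0.04 0.105 1.59 0.17
```

```text
front edge near 0.1562 far 0.1593 top z 0.1775
t 11.3 pos [0.5663 0.0313 0.1048] F [-0.3  0.3 -1.1] q [ 0.26  0.64 -0.46  1.84  0.15  0.7  -0.2 ] w 0.042
shift cm [0.86 0.09 0.13] turn [0.001 0.    0.007]
```

>>> play_rows --pt "0.2 0 0.03 0 0 0 0" --pt "0.4 0 0.07 0 0 0 0" --pt "0.6 0 0.1 0 0 0 0" --pt "0.8 0 0.14 0 0 0 0" --pt "1.0 0 0.17 0 0 0 0"

```text
clock: 11.8
position: [0.5661, 0.041, 0.1048]
tool_rot: [3.139, -0.169, 1.596]
force: [-0.2, -0.6, 0.4]
grip_width: 0.0427
finger_force: 0.0
```

```bash
python3 -c "
from rim import *
skew()"; python3 go.py 0.567 0.04 0.105 1.59 0.17
```

```text
front edge near 0.186 far 0.186 top z 0.1716
t 11.85 pos [0.5661 0.0414 0.1049] F [-0.4  1.2  0.1] q [ 0.24  0.64 -0.46  1.84  0.15  0.7  -0.22] w 0.043
shift cm [-0.14  0.09 -0.04] turn [0.001 0.    0.007]
```

The rim has dropped over and its front edge is at y 0.186, about where the seat puts it. I retreat back and up.

>>> play_rows --pt "-0.5 0 -0.1 0 0 0 0" --pt "-1.5 0 -0.3 0 0 0 0" --pt "-3 0 -0.5 0 0 0 0" --pt "-5 0 -1.5 0 0 0 0" --pt "-7 0 -3.5 0 0 0 0"

```text
clock: 12.35
position: [0.5671, -0.0361, 0.1267]
tool_rot: [-3.142, -0.17, 1.595]
force: [0.2, -0.3, 0.1]
grip_width: 0.0422
finger_force: 0.0
```

>>> play_rows --pt "-2 0 -3 0 0 0 0" --pt "-4 0 -6 0 0 0 0" --pt "-6 0 -9 0 0 0 0" --pt "-8 0 -12 0 0 0 0" --pt "-10 0 -14 0 0 0 0"

```text
clock: 12.85
position: [0.5706, -0.1593, 0.2506]
tool_rot: [3.138, -0.168, 1.595]
force: [-0.3, 0.5, -0.3]
grip_width: 0.0428
finger_force: 0.0
```

```bash
python3 - <<'E'
from rim import *
im=skew(); rim(); b=cam('side'); save(np.vstack([cv2.resize(im[200:320,150:438],(720,300)),cv2.resize(b[0][100:240,150:486],(720,300))]),'chk5.png')
E
python3 go.py 0.567 -0.15 0.25 1.59 0.17
```

```text
front edge near 0.1846 far 0.1861 top z 0.17
gold n 3510 y [0.0572 0.1835] x [0.5116 0.6292] ztop 0.1706 ang 89.0
t 13.0 pos [ 0.5705 -0.1593  0.2493] F [ 0.1  1.9 -1. ] q [ 0.6   0.52 -0.49  1.61  0.08  1.09  0.14] w 0.043
shift cm [ 0.94 -0.33  0.09] turn [0.003 0.002 0.003]
```

View pics/chk5.png

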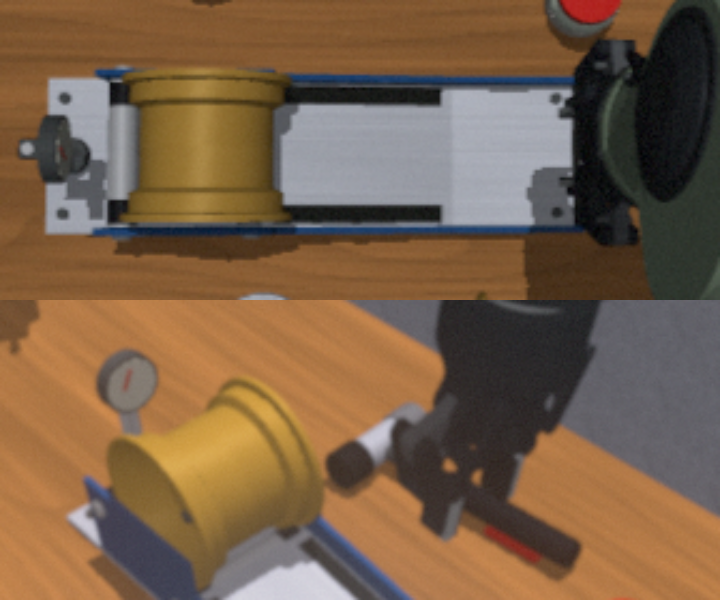

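The rim rests straight against the stop roller (top crop cols 123–290, roller at 123) and the hand is clear. I'll hold briefly, recheck, and hand in.

>>> play_rows --pt "0 0 -1 0 0 0 0" --pt "0 0 -2 0 0 0 0" --pt "0 0 -2 0 0 0 0" --pt "0 0 -2 0 0 0 0" --pt "0 0 -2 0 0 0 0"

```text
clock: 13.5
position: [0.5707, -0.1592, 0.2681]
tool_rot: [3.14, -0.169, 1.597]
force: [0.4, -1.2, -1.1]
grip_width: 0.0425
finger_force: 0.0
```

```bash
python3 -c "
from rim import *
skew(); rim(); print(bot.job_done())"
```

```text
front edge near 0.185 far 0.1865 top z 0.1701
gold n 3508 y [0.057  0.1827] x [0.5115 0.6293] ztop 0.1704 ang 89.8
the job is handed in; nothing more can be done
None
```

The gold rim rests against the stop roller with the hand clear and the job is handed in at about 13.7 s; one flange snagged where the cheeks begin (45 N at the wrist), and the rim jumped a few mm ahead, possibly off the fingertips, before contact resumed.

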